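Hold the stop collar on the spindle flat of a paper-strip winder

ROBOT

A 6-joint arm with a two-finger parallel gripper is mounted at the origin on the work surface. World frame = base frame: x ahead of the robot, y to its left, z up, the work surface at z = 0. Lengths are in m, angles in degrees, forces in N, time in s.
With the tool pointing down it reaches from about 0.4 to 0.825 m from the base axis. Payload 7 kg.
Tool frame: the origin (TCP) lies between the finger pads; the fingertips stand ctrl.nose_length ahead of it and the grasp point (between the pads) lies 2 mm behind it (ctrl.nose_length is the distance from the TCP to the fingertips, in m); z points along the fingers, y is the line along which they close (so a half turn about z gives the same grasp; the last joint's range is limited). The gripper opens to 88 mm and grips with 3 to 60 N. Pads are 19 mm wide; open, the fingers measure 130 mm over their backs; the gripper's body (78 mm by 193 mm) begins 47 mm behind the grasp point.
Start: joints at [-52.191, 20.546, 0.682, 0, -70.136, -16.507], TCP at [0.245, -0.629, 0.244] pointing down, gripper open.
Joint ranges: [-176.03, 176.03], [-82.01, 121.73], [-58.28, 71.71], [-173.87, 95.51], [-174.79, -0.11], [-173.66, 173.66]. Speed limits (degrees/s): [136.94, 136.94, 172.46, 180, 180, 180].

INTERFACE

Orientations are given as [roll, pitch, yaw] about the fixed x, y, z axes, in that order (R = Rz(yaw) Ry(pitch) Rx(roll)).
In Python, from plant import ctrl gives the robot as it stands.
- The arm moves only by the tool apply_moves, never from a script. Its argument "commands" is a list of rows, each a list of 3 entries, a list of its own where there are three numbers: the shift along the world's x, y, z in cm, then the turn about the world's z in rad, then the closure, from 0 (fully open) to 1 (shut). In form: [[[x, y, z], turn, jaw], ...]. A call has 1 to 20 rows; each row is the pose to reach, as a shift and turn from the pose commanded when the call began; what a row does not reach only later rows make up. A row lasts 1/12 s, in which the tool goes at most 41.7 mm and 7.16 degrees, less where a joint would pass 70% of its speed; a pose out of reach is approached as far as the arm can. A call with a gripper value outside its range is refused whole. The fingers move at their own pace and stop on an object; the grip force is fixed at half the most. Time passes only in rows, so rows that repeat a pose let the fingers close. It gives the time, the measured TCP pose, the force, the opening and the grip force at its end, in the units of the state.
- ctrl.get_obs(): the state, without advancing time (a new reading comes with each control period).
- ctrl.snapshot(name): name is "scene" or "top" or "wrist"; returns a dict with "img" (480x640x3 uint8, red, green, blue), "fx", "fy", "cx", "cy" (pixels), "T" (4x4, takes a point from camera to world coordinates). Camera axes: x right, y up, looking along -z (the intrinsics and any distortion apply to the point x, -y, -z); pixel columns grow to the right and rows downward; lengths in m; the calibration is good to about 2 mm. A picture is of the moment at which its call begins. There is no depth.
- ctrl.close_job(): hands the job in; it is judged then, once.
Trained networks look in a picture, given as the dict that the camera call returned (one of the last four; its "shot" number tells which), for a name from the list of things; names that differ only in an ending like _2 or _b are one class to them, and where a whole thing is asked for, a point or a joint stands for the part that bears it (a point fixed in the world has none). Each returns a list of dicts, best first, with "score" (0 to 1); they miss things now and then, are a little off and sometimes report something else, mostly with a low value. They report only what shows in the picture. A call takes as long as a camera call. They do not tell look-alikes from the thing itself.
- ctrl.search_frame(picture, target): "at" ([column, row] in pixels, amid what is visible of it).
- ctrl.spot_point(picture, target): "at" ([column, row] in pixels: a listed point, or the origin of a listed thing).
The state is a dict: "clock": time; "joint_pos": joint angles; "qvel": joint speeds; "tau": joint torques, N m; "tool_pos": TCP position; "orientation": TCP orientation; "force": force on the tool from outside, world axes, zero at the start; "moment": the same for the moment, N m; "opening": finger opening in m; "gripper_force": force on a finger pad.
Only numpy, scipy, OpenCV 4.12 (cv2) and the standard library are available. Lean on these libraries where they do the work, as an engineer would, in place of code of your own. Each camera call takes 0.05 s, during which the arm holds its last target. There are 200 camera calls.

TASK

Turn the winder's bare spindle with your fingers, pinched across its milled flat so that you feel it, until the flat squarely faces the front of the winder (the side with the knob and switch). Then take the loose steel stop collar from the table, slip it over the spindle end with its thumbscrew on the flat, pointing to the front, and its top flush with the spindle's end. Finish while holding it there in the grip, still and level, so that a colleague can tighten the thumbscrew; leave the bottles and the paper tree standing where they are.

Things in the scene. Friction and masses are not known exactly. Their poses are not given: they have to be found in the camera images.
- winder: Bench-top paper-strip winder, fixed: grey box 150 mm wide, top at 58 mm, upright spindle. Origin on the table under the spindle axis; x points to its front (knob and switch side, away from the robot), z up. Box reaches 62 mm ahead of the axis (knob 79), 152 behind. On top: motor can, 72 mm across, centre 105 behind, to 87 mm high; two guide pins 54 behind, 40 and 58 to the left (+y), to 91 mm high
- spindle_end (a point): Centre of the upright steel spindle's upper end, 148 mm above the table; axes as the winder's. Spindle 20 mm thick, bare from 83 to 148 mm high, end chamfered 2 mm; below, turning with it, a 36 mm core and 90 mm disc. Its upper 45 mm (103 to 148 mm high) has one flat milled 3 mm deep: 17 mm across the flat there, 20 mm across elsewhere
- spindle (a joint): Turn of the spindle in rad: 0 when the flat faces the winder's front (+x of the winder), growing anticlockwise seen from above. It starts 0.5 to 1.7. Turns freely without stops against a drag of 0.08 N m and stays where it is left
- flat (a point): Centre of the flat (7 mm from the spindle's axis, 125.5 mm above the table), turns with the spindle; its x axis points out of the flat, z up
- collar_center (a point): Centre, half-way up, of the loose steel stop collar: a ring 40 mm across, 26 mm tall, with a 23 mm bore (about 0.16 kg), standing on the table with its bore upright. Its x axis points along the thumbscrew, z along the bore, up
- thumbscrew (a point): Centre of the head of the collar's thumbscrew, half-way up the collar and 30 mm from the bore's axis along the collar's x; the head is 12 mm thick and reaches 35 mm from the axis. The screw is backed off, nothing stands out into the bore
- bottle: Clear glass bottle, 60 mm across, 225 mm tall, bystander; origin under its centre
- paper_tree: Green stepped cone, a craft tree 66 mm across and 98 mm tall, bystander; origin under its centre
- glue_bottle: White glue bottle with an orange nozzle, 52 mm across, 130 mm tall, bystander; origin under its centre
There are look-alikes about, which are no part of the job. Of the things like the part that bears collar_center, leave any that is purple; of the rest the larger one is meant.

How it is judged:
By the outcome, as a careful person would: the job done as asked, in the order asked, and still so for the second after the job is handed in, while the arm keeps its last pose, push and grip.
It also fails if it takes over 56 s, if anything falls off the work surface, if the arm or the gripper's body presses on something with over 40 N, if the wrist force passes 120 N, or if a joint passes its speed limit or range.

## Working session

There is one attempt and no reset: what is moved stays moved. The work goes in short steps, Python scripts to look and compute and a tool call to move; the robot and the scene stay as the last step left them, time stands still between calls to the robot, and variables do not carry over. Pictures are saved under pics/ and viewed, at most 10 in all, crops included, and the job is handed in when it is done.

Besides the shell and the picture viewer there is one more tool, called after ">>>" as name(argument=value, ...), one argument or row to a line, values as JSON. apply_moves: Moves the arm, as the interface text tells. Its arguments: {"type":"object","properties":{"commands":{"type":"array"}},"required":["commands"]}

```bash
mkdir -p pics; ls
cat > h.py <<'E'
import numpy as np, cv2
from plant import ctrl
def ray(p,px):
    T=np.array(p["T"]);d=T[:3,:3]@np.array([(px[0]-p["cx"])/p["fx"],-(px[1]-p["cy"])/p["fy"],-1.]);return T[:3,3],d
def atz(p,px,z):
    o,d=ray(p,px);return o+d*(z-o[2])/d[2]
def proj(p,X):
    T=np.array(p["T"]);q=T[:3,:3].T@(np.array(X)-T[:3,3]);return np.array([p["cx"]+p["fx"]*q[0]/-q[2],p["cy"]-p["fy"]*q[1]/-q[2]])
def save(p,n): cv2.imwrite(f"pics/{n}.png",cv2.cvtColor(p["img"],cv2.COLOR_RGB2BGR))
Z=dict(winder=0,spindle_end=.148,flat=.1255,collar_center=.013,thumbscrew=.013,bottle=0,paper_tree=0,glue_bottle=0)
E
python3 - <<'E'
from h import *
o=ctrl.get_obs();print(ctrl.nose_length,o)
for c in("scene","top"):
    p=ctrl.snapshot(c);save(p,c+"0");print(c,{k:p[k] for k in p if k not in("img",)})
    for t in Z:
        for d in ctrl.spot_point(p,t)[:4]: print(t,round(d["score"],2),np.round(d["at"]),np.round(atz(p,d["at"],Z[t]),3))
im=np.hstack([cv2.resize(cv2.imread(f"pics/{c}0.png"),(640,480)) for c in("scene","top")])
E
```

```text
pics
0.017 {'clock': 0.0, 'joint_pos': array([-5.21912396e+01,  2.05920135e+01,  6.33736265e-01, -2.10228233e-02,
       -7.01356688e+01, -1.65072195e+01]), 'qvel': array([-0.03248931, -0.03787883, -0.02276615,  0.09388679,  0.00096648,
       -0.05573534]), 'tau': array([-3.02793469e-04, -5.82718313e+01,  2.93053383e+01,  6.99729905e+00,
        6.70801266e-03, -1.37453117e-04]), 'tool_pos': array([ 0.24502837, -0.62845892,  0.24261301]), 'orientation': array([ 1.79904310e+02, -7.74801139e-03, -1.58705612e+02]), 'force': array([ 1.39493959, -0.27841424,  0.69101784]), 'moment': array([-0.02852238,  0.04613772,  0.00137874]), 'gripper_force': 0.0, 'opening': 0.08779221734851701}
scene {'fx': 510.959239852954, 'fy': 510.959239852954, 'cx': 320.64923557161814, 'cy': 244.95657026894574, 'T': array([[-0.64395649, -0.56679996,  0.5138656 ,  1.20632126],
       [ 0.76498699, -0.46761912,  0.44286257,  0.50543413],
       [-0.0107211 ,  0.67828472,  0.73472096,  0.96887708],
       [ 0.        ,  0.        ,  0.        ,  1.        ]]), 'shot': 1}
winder 0.93 [283. 215.] [ 0.51  -0.229  0. 
[... 988 characters left out ...]
67495088e+00],
       [ 0.00000000e+00,  0.00000000e+00,  0.00000000e+00,
         1.00000000e+00]]), 'shot': 2}
winder 0.88 [404. 274.] [ 0.517 -0.218  0.   ]
spindle_end 0.98 [412. 272.] [ 0.522 -0.218  0.148]
flat 0.56 [409. 272.] [ 0.522 -0.216  0.125]
collar_center 0.65 [255. 305.] [0.435 0.179 0.013]
collar_center 0.64 [257. 241.] [0.606 0.174 0.013]
collar_center 0.46 [256. 271.] [0.525 0.176 0.013]
thumbscrew 0.68 [267. 265.] [0.542 0.146 0.013]
thumbscrew 0.53 [252. 317.] [0.403 0.185 0.013]
thumbscrew 0.41 [266. 242.] [0.602 0.15  0.013]
bottle 0.92 [479. 246.] [ 0.591 -0.421  0.   ]
paper_tree 0.85 [327. 191.] [ 0.741 -0.014  0.   ]
glue_bottle 0.74 [161. 231.] [0.633 0.434 0.   ]
```

Run:
```python
import cv2,numpy as np
s=cv2.imread("pics/scene0.png");t=cv2.imread("pics/top0.png")
a=cv2.resize(s,(400,300))
b=cv2.resize(t,(400,300))
c=cv2.resize(t[215:325,210:310],None,fx=3,fy=3,interpolation=cv2.INTER_CUBIC)[:300]
d=cv2.resize(s[240:330,360:460],(400,300),interpolation=cv2.INTER_CUBIC)
e=cv2.resize(t[205:335,350:520],(400,300),interpolation=cv2.INTER_CUBIC)
c=cv2.resize(t[215:325,210:310],(400,300))
cv2.imwrite("pics/m.png",np.vstack([np.hstack([a,e]),np.hstack([c,d])]))
```

```text
(no output)
```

View pics/m.png

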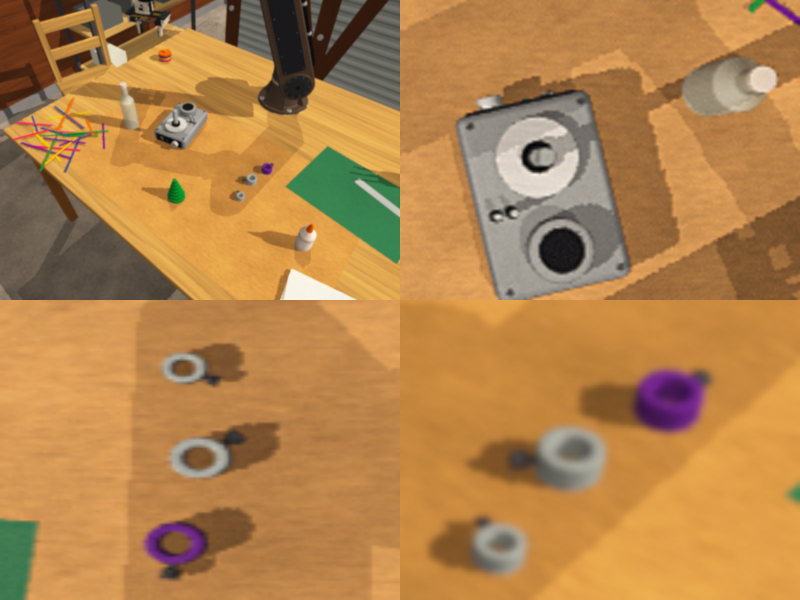

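Candidates for the collar, in the scene view: purple ring (429,268), larger grey ring (399,288) and smaller grey ring (384,309). I choose the larger grey one in the middle, which the close crop confirms. Winder yaw is about 13°, and the flat seems to face roughly world +y. I'll go above the spindle for a closer look.

>>> apply_moves(
  commands=[
    [[0, 0, 4], 0, 0],
    [[0, 0, 8], 0, 0],
    [[24, 41, 8], 0, 0],
    [[24, 41, 8], 0, 0],
    [[24, 41, 8], 0, 0],
    [[24, 41, 8], 0, 0],
    [[24, 41, 8], 0, 0],
    [[24, 41, 8], 0, 0],
    [[24, 41, 8], 0, 0],
    [[24, 41, 8], 0, 0],
    [[24, 41, 8], 0, 0],
    [[24, 41, 8], 0, 0],
    [[24, 41, 8], 0, 0],
    [[24, 41, 8], 0, 0],
    [[24, 41, 8], 0, 0],
    [[27.6, 41.2, 8], 0, 0],
    [[27.6, 41.2, 8], 0, 0],
    [[27.6, 41.2, 8], 0, 0],
  ],
)

```text
clock: 2.4
tool_pos: [0.5219, -0.2168, 0.3227]
orientation: [180.0, -0.1, -158.7]
force: [-0.7, -0.3, 0.4]
opening: 0.0881
gripper_force: 0.0
```

Run:
```python
from h import *
o=ctrl.get_obs();print(o["clock"],o["joint_pos"],o["tool_pos"],o["orientation"],o["force"])
p=ctrl.snapshot("wrist");save(p,"w1");print(p["fx"],p["cx"],p["cy"],np.round(p["T"],3))
for t in("winder","spindle_end","flat"):
    for d in ctrl.spot_point(p,t)[:2]: print(t,round(d["score"],2),np.round(d["at"]),np.round(atz(p,d["at"],Z[t]),4))
```

```text
2.4 [-2.72020576e+00  7.83555496e+00 -6.01902014e+00 -3.20980614e-03
 -7.62278519e+01 -6.59444834e+01] [ 0.52190602 -0.21679363  0.32271916] [ 1.79963555e+02 -7.39980072e-02 -1.58665432e+02] [-0.7276805  -0.31343874  0.39879726]
369.26939965161915 315.0926050802368 240.00834284757468 [[-0.365 -0.9   -0.239  0.457]
 [ 0.931 -0.352 -0.095 -0.243]
 [ 0.001 -0.258  0.966  0.465]
 [ 0.     0.     0.     1.   ]]
winder 0.97 [314. 194.] [ 0.5177 -0.2205  0.    ]
spindle_end 0.67 [316. 219.] [ 0.5176 -0.2176  0.148 ]
flat 0.91 [319. 219.] [ 0.521  -0.2134  0.1255]
flat 0.46 [141. 194.] [ 0.5591 -0.3745  0.1255]
```

View pics/w1.png

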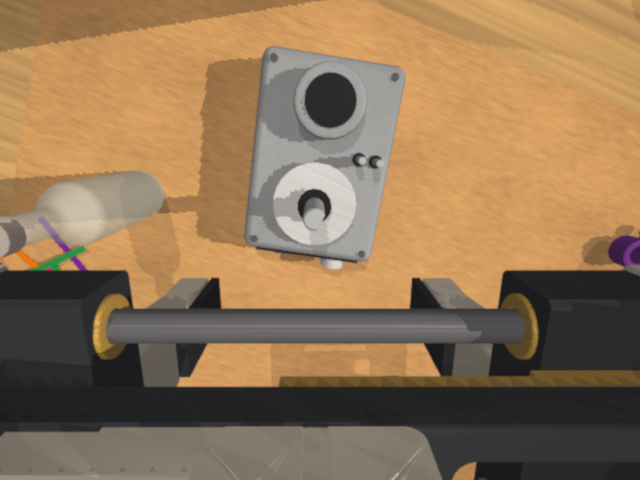

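Run:
```python
from h import *
p=ctrl.snapshot("wrist")
P=[atz(p,q,.058)[:2] for q in((273,57),(396,76),(361,254),(253,239))]
for a,b in((0,3),(1,2)):
    v=P[b]-P[a];print(np.degrees(np.arctan2(v[1],v[0])),np.linalg.norm(v))
v=P[3]-P[2];print(np.degrees(np.arctan2(v[1],v[0]))+90,P)
g=cv2.cvtColor(p["img"],cv2.COLOR_RGB2BGR)
a=cv2.resize(g[180:260,260:370],(800,582),interpolation=cv2.INTER_CUBIC)
cv2.imwrite("pics/c1.png",a)
```

```text
12.820565876471541 0.19200658507121324
12.482492559491261 0.19241338867509566
13.097384459011451 [array([ 0.39471608, -0.31247716]), array([ 0.3657039 , -0.18953513]), array([ 0.55356904, -0.14794665]), array([ 0.5819359 , -0.26987119])]
```

View pics/c1.png

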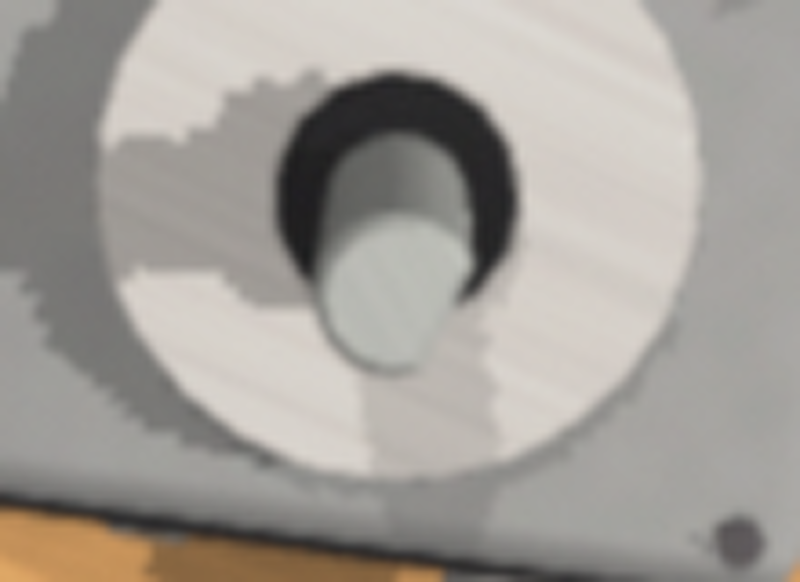

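The crop shows the spindle end centred at about (315,220), with the flat's edge running from (472,262) to (420,365) in crop pixels. That puts the flat's normal at about 85° in the world and the winder's front at 12.8°. I'll turn −0.46, go down around the flat and close.

>>> apply_moves(
  commands=[
    [[-0.2, -0.1, -4], -0.12, 0],
    [[-0.2, -0.1, -8], -0.24, 0],
    [[-0.2, -0.1, -12], -0.36, 0],
    [[-0.2, -0.1, -16], -0.46, 0],
    [[-0.2, -0.1, -19.3], -0.46, 0.3],
    [[-0.2, -0.1, -19.3], -0.46, 0.6],
    [[-0.2, -0.1, -19.3], -0.46, 0.7],
    [[-0.2, -0.1, -19.3], -0.46, 0.7],
    [[-0.2, -0.1, -19.3], -0.46, 0.7],
    [[-0.2, -0.1, -19.3], -0.46, 0.74],
    [[-0.2, -0.1, -19.3], -0.46, 0.78],
  ],
)

```text
clock: 3.57
tool_pos: [0.5202, -0.218, 0.1324]
orientation: [-180.0, 0.2, 175.0]
force: [-0.6, 0.1, 0.4]
opening: 0.0462
gripper_force: 0.0
```

>>> apply_moves(
  commands=[
    [[0, 0, 0], 0, 1],
    [[0, 0, 0], 0, 1],
    [[0, 0, 0], 0, 1],
    [[0, 0, 0], 0, 1],
    [[0, 0, 0], 0, 1],
    [[0, 0, 0], 0, 1],
    [[0, 0, 0], 0, 1],
    [[0, 0, 0], 0, 1],
    [[0, 0, 0], 0, 1],
    [[0, 0, 0], 0, 1],
  ],
)

```text
clock: 4.4
tool_pos: [0.519, -0.2202, 0.1308]
orientation: [-179.8, -0.0, 175.0]
force: [0.4, -14.0, -2.1]
opening: 0.0166
gripper_force: 30.0
```

Run:
```python
from h import *
o=ctrl.get_obs();print(o["force"],o["moment"],o["opening"],o["gripper_force"],o["joint_pos"],o["orientation"],o["tool_pos"])
```

```text
[  0.40685569 -14.01549009  -2.10916718] [-5.05902823 -0.01733072  0.06183285] 0.016551645494928064 30.006320241373032 [ -2.98562615  15.89263567 -22.22357595   0.22249734 -51.91096251
 -92.19607957] [-1.79824027e+02 -2.06558125e-02  1.74955560e+02] [ 0.51900498 -0.22023356  0.13079042]
```

The opening is 16.6 mm, so the pads lie on the flat at 85.0°. I'll turn −72.3° (−1.262 rad), orbiting slightly to relieve the side load.

>>> apply_moves(
  commands=[
    [[0, -0.22, 0], 0, 1],
    [[0, -0.22, 0], -0.1, 1],
    [[-0.02, -0.22, 0], -0.2, 1],
    [[-0.03, -0.21, 0], -0.3, 1],
    [[-0.05, -0.21, 0], -0.4, 1],
    [[-0.06, -0.2, 0], -0.5, 1],
    [[-0.08, -0.19, 0], -0.6, 1],
    [[-0.09, -0.18, 0], -0.7, 1],
    [[-0.1, -0.17, 0], -0.8, 1],
    [[-0.11, -0.16, 0], -0.9, 1],
    [[-0.12, -0.15, 0], -1.0, 1],
    [[-0.13, -0.14, 0], -1.1, 1],
    [[-0.14, -0.12, 0], -1.2, 1],
    [[-0.15, -0.11, 0], -1.262, 1],
    [[-0.15, -0.11, 0], -1.262, 1],
    [[-0.15, -0.11, 0], -1.262, 1],
    [[-0.15, -0.11, 0], -1.262, 1],
  ],
)

```text
clock: 5.82
tool_pos: [0.5178, -0.2193, 0.1308]
orientation: [180.0, 0.0, 102.8]
force: [-0.8, -4.5, 3.0]
opening: 0.0162
gripper_force: 30.0
```

Run:
```python
from h import *
o=ctrl.get_obs();print(o["force"],o["moment"],o["opening"],o["joint_pos"],o["orientation"],o["tool_pos"])
```

```text
[-0.77214091 -4.51119946  2.9833205 ] [-1.7169268   0.1444166  -0.05471531] 0.016171063046030724 [-2.99709339e+00  1.57746249e+01 -2.23188391e+01  3.44738374e-02
 -5.18957270e+01 -1.64258452e+02] [1.79996962e+02 2.90446450e-02 1.02765725e+02] [ 0.51778225 -0.21934332  0.13077649]
```

>>> apply_moves(
  commands=[
    [[0, 0, 0], 0, 0],
    [[0, 0, 0], 0, 0],
    [[0, 0, 0], 0, 0],
    [[0, 0, 0], 0, 0],
    [[0, 0, 0], 0, 0],
    [[0, 0, 3], 0, 0],
    [[0, 0, 7], 0, 0],
    [[0, 0, 11], 0, 0],
    [[0, 0, 15], 0, 0],
    [[0, 0, 19], 0, 0],
    [[0, 0, 19], 0, 0],
  ],
)

```text
clock: 6.73
tool_pos: [0.5205, -0.2201, 0.3297]
orientation: [179.4, 0.4, 102.7]
force: [0.7, 0.2, 1.4]
opening: 0.0836
gripper_force: 0.0
```

Run:
```python
from h import *
p=ctrl.snapshot("wrist");save(p,"w2")
c=proj(p,[.5193,-.2188,.148]);f=proj(p,[.5193+.03*np.cos(.2217),-.2188+.03*np.sin(.2217),.148]);print(c,f)
g=cv2.imread("pics/w2.png");x,y=map(int,c)
x0,y0=max(x-80,0),max(y-60,0);print(x0,y0)
cv2.imwrite("pics/c2.png",cv2.resize(g[y0:y0+120,x0:x0+160],(800,600),interpolation=cv2.INTER_CUBIC))
```

```text
[312.22127914 217.66485899] [345.80440153 217.63858063]
232 157
```

View pics/c2.png

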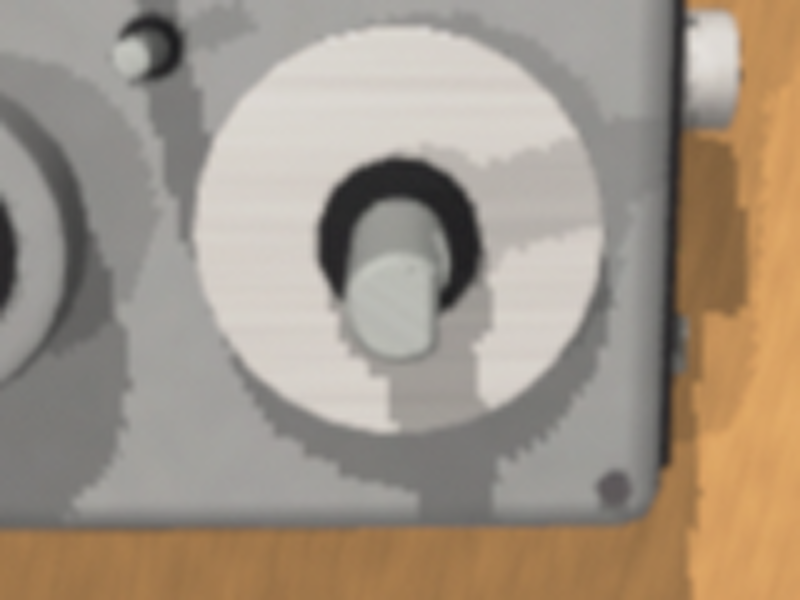

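The flat's edge at crop (438,265)–(435,340) is parallel to the box front, and the spindle end at (311,218) px agrees with the axis I estimated. Now to the collar.

>>> apply_moves(
  commands=[
    [[0.4, 3, 0], 0.12, 0],
    [[0.4, 7, 0], 0.24, 0],
    [[0.4, 11, 0], 0.36, 0],
    [[0.4, 15, 0], 0.48, 0],
    [[0.4, 18, 0], 0.6, 0],
    [[0.4, 21, 0], 0.72, 0],
    [[0.4, 24, 0], 0.84, 0],
    [[0.4, 27, 0], 0.96, 0],
    [[0.4, 30, 0], 1.08, 0],
    [[0.4, 32, 0], 1.2, 0],
    [[0.4, 34, 0], 1.32, 0],
    [[0.4, 36, 0], 1.44, 0],
    [[0.4, 38, 0], 1.56, 0],
    [[0.4, 39.2, 0], 1.68, 0],
  ],
)

```text
clock: 7.95
tool_pos: [0.5212, 0.1748, 0.3194]
orientation: [180.0, -0.1, -160.7]
force: [0.9, -1.1, -0.5]
opening: 0.0872
gripper_force: 0.0
```

>>> apply_moves(
  commands=[
    [[0, 0, -2], 0.12, 0],
    [[0, 0, -4], 0.24, 0],
    [[0, 0, -6], 0.36, 0],
    [[0, 0, -8], 0.48, 0],
    [[0, 0, -9], 0.6, 0],
    [[0, 0, -10], 0.72, 0],
    [[0, 0, -10], 0.84, 0],
    [[0, 0, -10], 0.96, 0],
    [[0, 0, -10], 1.08, 0],
    [[0, 0, -10], 1.2, 0],
    [[0, 0, -10], 1.32, 0],
    [[0, 0, -10], 1.44, 0],
    [[0, 0, -10], 1.56, 0],
    [[0, 0, -10], 1.67, 0],
    [[0, 0, -10], 1.67, 0],
    [[0, 0, -10], 1.67, 0],
  ],
)

```text
clock: 9.28
tool_pos: [0.5213, 0.1729, 0.2199]
orientation: [179.9, -0.0, -65.6]
force: [-0.6, -0.6, 0.4]
opening: 0.0874
gripper_force: 0.0
```

Run:
```python
from h import *
o=ctrl.get_obs();print(o["clock"],o["joint_pos"],o["tool_pos"],o["orientation"])
p=ctrl.snapshot("wrist");save(p,"w3")
for t in("collar_center","thumbscrew"):
    for d in ctrl.spot_point(p,t)[:4]: print(t,round(d["score"],2),np.round(d["at"]),np.round(atz(p,d["at"],Z[t]),4))
c=proj(p,[.525,.172,.013]);print(c)
g=cv2.imread("pics/w3.png");x,y=map(int,c)
x0,y0=min(max(x-100,0),440),min(max(y-75,0),330);print(x0,y0)
cv2.imwrite("pics/c3.png",cv2.resize(g[y0:y0+150,x0:x0+200],(800,600),interpolation=cv2.INTER_CUBIC))
```

```text
9.2833 [ 3.87781434e+01  9.77879245e+00 -1.72540798e+01 -1.71664934e-02
 -6.30329712e+01 -1.43880249e+01] [0.52130361 0.17290435 0.21986037] [ 1.79932421e+02 -1.55014536e-03 -6.56176740e+01]
collar_center 0.89 [386. 258.] [0.4387 0.1813 0.013 ]
collar_center 0.71 [229. 184.] [0.6068 0.1773 0.013 ]
collar_center 0.59 [316. 210.] [0.5225 0.1661 0.013 ]
thumbscrew 0.91 [310. 181.] [0.5384 0.1439 0.013 ]
thumbscrew 0.91 [410. 274.] [0.4093 0.1863 0.013 ]
[310.96594143 213.91333701]
210 138
```

View pics/c3.png

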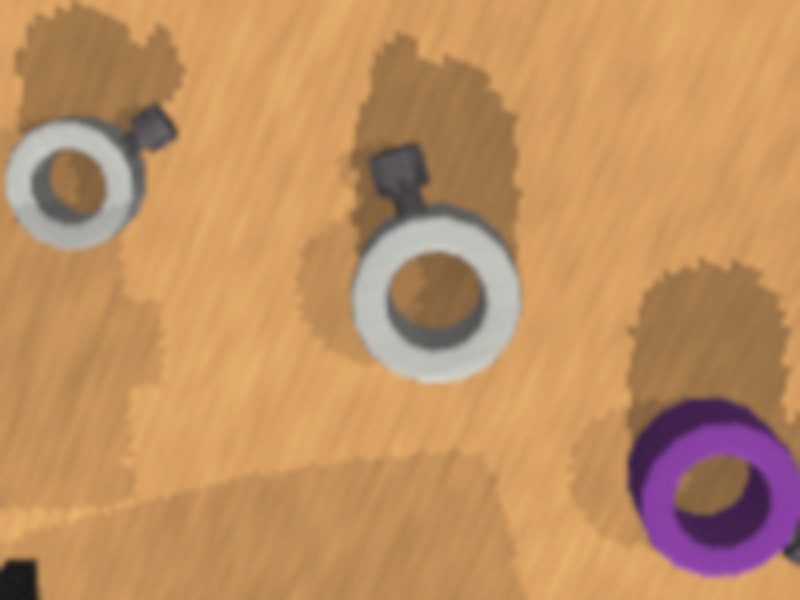

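Run:
```python
from h import *
p=ctrl.snapshot("wrist")
a=atz(p,(319.2,212.5),.026)
for z in(.013,.017):
    b=atz(p,(310,180.5),z);v=b-a;print(a,b,np.hypot(*v[:2]),np.degrees(np.arctan2(v[1],v[0])))
```

```text
[0.5199002  0.16547049 0.026     ] [0.5392859  0.14354165 0.013     ] 0.02926907806803653 -48.52243487835306
[0.5199002  0.16547049 0.026     ] [0.53941671 0.14314043 0.017     ] 0.029656796675127477 -48.84649710729443
```

The crop shows the small grey ring at (75,185), the chosen larger grey ring at (437,298) with its screw head at (400,170), and the purple ring at lower right. The screw points at −48.7°, so I'll turn +0.295 and go down.

>>> apply_moves(
  commands=[
    [[-0.14, -0.74, -4], 0.1, 0],
    [[-0.14, -0.74, -8], 0.2, 0],
    [[-0.14, -0.74, -12], 0.295, 0],
    [[-0.14, -0.74, -15], 0.295, 0],
    [[-0.14, -0.74, -17.5], 0.295, 0.1],
    [[-0.14, -0.74, -19], 0.295, 0.3],
    [[-0.14, -0.74, -19.8], 0.295, 0.4],
    [[-0.14, -0.74, -19.8], 0.295, 0.45],
    [[-0.14, -0.74, -19.8], 0.295, 0.48],
    [[-0.14, -0.74, -19.8], 0.295, 0.48],
  ],
)

```text
clock: 10.32
tool_pos: [0.5211, 0.1662, 0.0238]
orientation: [-179.9, -0.0, -48.5]
force: [0.3, 0.5, 1.3]
opening: 0.0535
gripper_force: 0.0
```

>>> apply_moves(
  commands=[
    [[0, 0, 0], 0, 0.6],
    [[0, 0, 0], 0, 0.8],
    [[0, 0, 0], 0, 1],
    [[0, 0, 0], 0, 1],
    [[0, 0, 0], 0, 1],
    [[0, 0, 0], 0, 1],
    [[0, 0, 0], 0, 1],
  ],
)

```text
clock: 10.9
tool_pos: [0.5209, 0.1661, 0.0237]
orientation: [-179.9, -0.0, -48.5]
force: [-0.9, -0.3, 7.0]
opening: 0.0398
gripper_force: 30.0
```

>>> apply_moves(
  commands=[
    [[0, 0, 1], 0, 1],
    [[0, 0, 3], 0, 1],
    [[0, 0, 7], 0, 1],
    [[0, 0, 11], 0, 1],
    [[0, -2, 15], 0.05, 1],
    [[0, -5, 19], 0.15, 1],
    [[0, -8, 21], 0.25, 1],
    [[0, -11, 21], 0.35, 1],
    [[0, -14, 21], 0.45, 1],
    [[0, -17, 21], 0.55, 1],
    [[0, -20, 21], 0.65, 1],
    [[0, -23, 21], 0.75, 1],
    [[0, -26, 21], 0.85, 1],
    [[0, -29, 21], 0.95, 1],
    [[0, -32, 21], 1.0, 1],
    [[0, -35, 21], 1.068, 1],
    [[-0.1, -37.5, 20], 1.068, 1],
    [[-0.16, -38.5, 19], 1.068, 1],
    [[-0.16, -38.5, 18], 1.068, 1],
    [[-0.16, -38.5, 17], 1.068, 1],
  ],
)

```text
clock: 12.57
tool_pos: [0.5181, -0.2195, 0.1918]
orientation: [-180.0, 0.0, 12.6]
force: [0.0, 0.5, -1.9]
opening: 0.0398
gripper_force: 30.0
```

>>> apply_moves(
  commands=[
    [[0, 0, -0.5], 0, 1],
    [[0, 0, -0.5], 0, 1],
    [[0, 0, -0.5], 0, 1],
    [[0, 0, -0.5], 0, 1],
  ],
)

```text
clock: 12.9
tool_pos: [0.5192, -0.2187, 0.1882]
orientation: [180.0, -0.0, 12.7]
force: [0.6, 1.0, -1.8]
opening: 0.0396
gripper_force: 30.0
```

Run:
```python
from h import *
o=ctrl.get_obs();print(o["clock"],o["joint_pos"],o["tool_pos"],o["orientation"],o["force"],o["moment"])
ims=[]
for n,ctr,w in(("scene",[.53,-.21,.16],60),("wrist",None,0),("top",[.53,-.22,.15],40)):
    p=ctrl.snapshot(n);save(p,n+"4");g=cv2.imread(f"pics/{n}4.png")
    for t in ("collar_center","thumbscrew"):
        for d in ctrl.spot_point(p,t)[:3]: print(n,t,round(d["score"],2),np.round(d["at"]),atz(p,d["at"],.1745))
    if ctr:
        x,y=map(int,proj(p,ctr));g=g[y-w*3//4:y+w*3//4,x-w:x+w]
    ims.append(cv2.resize(g,(400,300),interpolation=cv2.INTER_CUBIC))
cv2.imwrite("pics/m4.png",np.vstack([np.hstack(ims[:2]),np.hstack([ims[2],ims[2]*0])]))
```

```text
12.9 [-2.93176866e+00  1.25628839e+01 -1.81580053e+01  1.43522847e-02
 -5.92339135e+01  1.05671162e+02] [ 0.51919795 -0.21871923  0.18816382] [ 1.79975912e+02 -4.01837235e-02  1.27467382e+01] [ 0.58867715  0.97315156 -1.78204882] [-0.10324512  0.11030443  0.02936319]
scene collar_center 0.75 [383. 308.] [0.70108152 0.2227382  0.1745    ]
scene collar_center 0.7 [426. 272.] [0.57099129 0.23755192 0.1745    ]
scene thumbscrew 0.69 [384. 307.] [0.69716467 0.22273984 0.1745    ]
scene thumbscrew 0.67 [434. 263.] [0.54039126 0.23790886 0.1745    ]
scene thumbscrew 0.51 [273. 173.] [ 0.54289449 -0.21513449  0.1745    ]
wrist collar_center 0.92 [314. 307.] [ 0.51541543 -0.22010975  0.1745    ]
wrist thumbscrew 0.9 [316. 240.] [ 0.54659305 -0.21413642  0.1745    ]
top collar_center 0.64 [252. 240.] [0.59728638 0.16958073 0.1745    ]
top collar_center 0.48 [256. 304.] [0.44342061 0.15899036 0.1745    ]
top thumbscrew 0.73 [252. 316.] [0.41654361 0.16814797 0.1745    ]
top thumbscrew 0.54 [268. 242.] [0.59219515 0.13005314 0.1745    ]
```

View pics/m4.png

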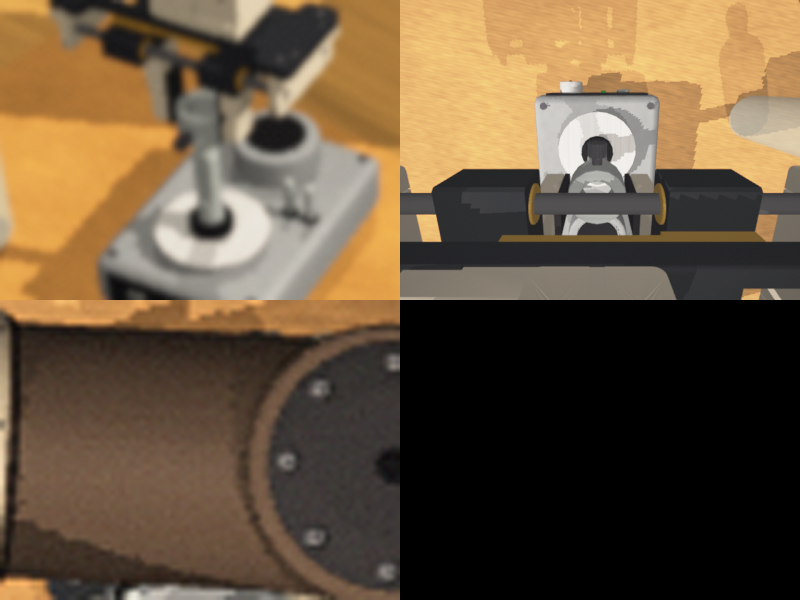

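The collar is held above the spindle with its screw towards the front (wrist view, screw at about (316,240)). I'll check its angle more closely.

Run:
```python
from h import *
g=cv2.imread("pics/wrist4.png");p=ctrl.snapshot("wrist")
a=np.array([.5193,-.2188,.1775]);u=np.array([np.cos(.2217),np.sin(.2217),0])
for r in(0,.0,.02,.024,.03,.035): print(r,proj(p,a+r*u))
cv2.imwrite("pics/c5.png",cv2.resize(g[200:320,240:400],(800,600),interpolation=cv2.INTER_CUBIC))
```

```text
0 [312.22137883 300.63176527]
0.0 [312.22137883 300.63176527]
0.02 [312.1616848  257.93456998]
0.024 [312.14927309 249.05687853]
0.03 [312.13034518 235.51836143]
0.035 [312.11428027 224.02765159]
```

View pics/c5.png

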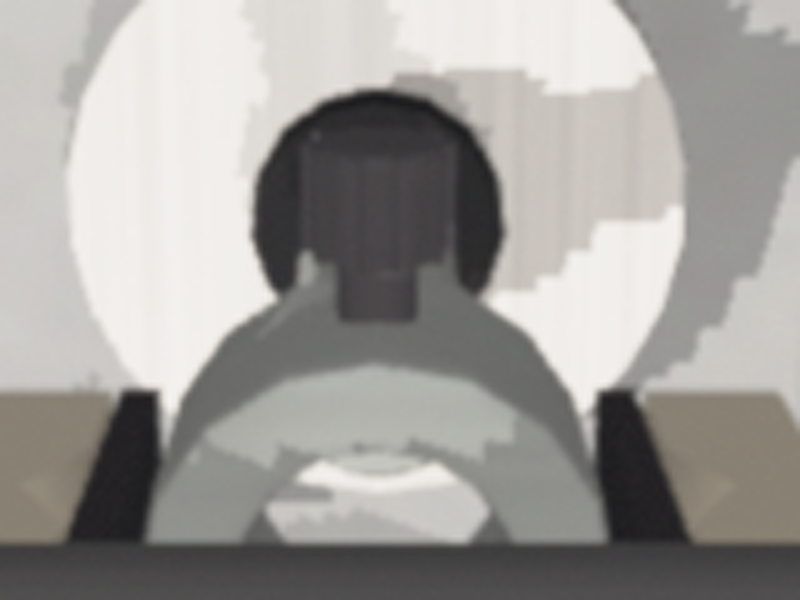

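Screw, ring and pads all centre on crop column 378, so the collar is square in the grip. I'll insert it gently.

>>> apply_moves(
  commands=[
    [[0, 0, -0.6], 0, 1],
    [[0, 0, -1.1], 0, 1],
    [[0, 0, -1.4], 0, 1],
    [[0, 0, -1.6], 0, 1],
    [[0, 0, -1.8], 0, 1],
    [[0, 0, -2.0], 0, 1],
    [[0, 0, -2.2], 0, 1],
    [[0, 0, -2.2], 0, 1],
  ],
)

```text
clock: 14.07
tool_pos: [0.5185, -0.2193, 0.1651]
orientation: [-180.0, 0.0, 12.7]
force: [-0.0, -0.2, -1.9]
opening: 0.0393
gripper_force: 30.0
```

>>> apply_moves(
  commands=[
    [[0.05, 0.04, -0.4], 0, 1],
    [[0.05, 0.04, -0.8], 0, 1],
    [[0.05, 0.04, -1.2], 0, 1],
    [[0.05, 0.04, -1.6], 0, 1],
    [[0.05, 0.04, -1.95], 0, 1],
    [[0.05, 0.04, -1.95], 0, 1],
    [[0.05, 0.04, -1.95], 0, 1],
    [[0.05, 0.04, -1.95], 0, 1],
    [[0.05, 0.04, -1.95], 0, 1],
  ],
)

```text
clock: 14.82
tool_pos: [0.5194, -0.219, 0.1463]
orientation: [180.0, -0.0, 12.7]
force: [0.1, 0.5, -2.2]
opening: 0.0396
gripper_force: 30.0
```

Run:
```python
from h import *
o=ctrl.get_obs();print(o["clock"],o["tool_pos"],o["orientation"],o["force"],o["moment"],o["opening"])
a=ctrl.snapshot("wrist");save(a,"w6");s=ctrl.snapshot("scene");save(s,"s6")
for t in("spindle_end","collar_center","thumbscrew"):
    for d in ctrl.spot_point(a,t)[:1]: print(t,d)
print(ctrl.get_obs()["tool_pos"])
w=cv2.imread("pics/w6.png")[200:320,240:400];x,y=map(int,proj(s,[.53,-.21,.14]));g=cv2.imread("pics/s6.png")[y-30:y+30,x-40:x+40]
cv2.imwrite("pics/m6.png",np.hstack([cv2.resize(i,(400,300),interpolation=cv2.INTER_CUBIC) for i in(w,g)]))
```

```text
14.8167 [ 0.51938039 -0.21900988  0.14628374] [ 1.79989916e+02 -2.26550327e-02  1.26760799e+01] [ 0.06128341  0.54152996 -2.23743724] [-0.0552319   0.13046283 -0.03746695] 0.039555350377679446
spindle_end {'at': [316.7, 316.8], 'score': 0.67}
collar_center {'at': [314.9, 303.7], 'score': 0.57}
thumbscrew {'at': [316.7, 240.4], 'score': 0.96}
[ 0.51926095 -0.21896843  0.1462115 ]
```

View pics/m6.png

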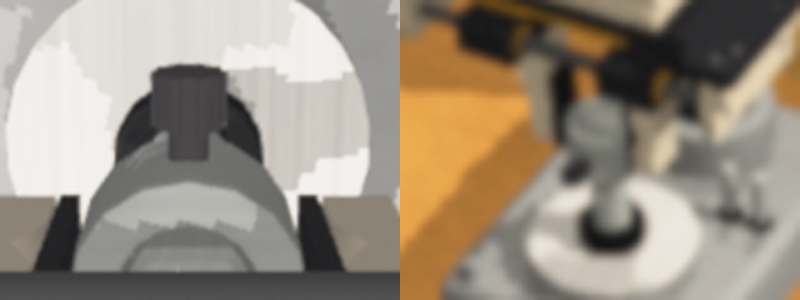

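>>> apply_moves(
  commands=[
    [[0, 0, -0.08], 0, 1],
    [[0, 0, -0.08], 0, 1],
    [[0, 0, -0.08], 0, 1],
    [[0, 0, -0.08], 0, 1],
    [[0, 0, -0.08], 0, 1],
    [[0, 0, -0.08], 0, 1],
    [[0, 0, -0.08], 0, 1],
    [[0, 0, -0.08], 0, 1],
  ],
)

```text
clock: 15.73
tool_pos: [0.5192, -0.219, 0.1452]
orientation: [180.0, 0.0, 12.7]
force: [1.1, -0.3, -1.9]
opening: 0.0394
gripper_force: 30.0
```

Run:
```python
from h import *
z=[]
for i in range(6):
    p=ctrl.snapshot("wrist");o=ctrl.get_obs();z.append(np.r_[o["tool_pos"],o["force"],o["joint_pos"]])
z=np.array(z);print(np.round(z[:,:6],4))
save(p,"w7");g=cv2.imread("pics/w7.png")[255:315,275:355]
cv2.imwrite("pics/c7.png",cv2.resize(g,(800,600),interpolation=cv2.INTER_CUBIC))
a=np.array([.5193,-.2188,0]);u=np.array([np.cos(.2217),np.sin(.2217),0])
for n,r,h in(("flat top edge(chamfer2)",.005,.148),("flat outer",.007,.146),("bore",.0115,.148),("ring",.02,.148)): 
    q=proj(p,a+r*u+[0,0,h]);print(n,(q-[275,255])*10)
```

```text
[[ 0.5192 -0.219   0.1453 -0.7332  0.0431 -1.6943]
 [ 0.5192 -0.219   0.1453  0.2173 -0.2137 -1.5117]
 [ 0.5192 -0.2189  0.1452 -0.0474 -0.5995 -1.7632]
 [ 0.5192 -0.219   0.1453  0.6512 -0.6756 -0.5453]
 [ 0.5192 -0.219   0.1453 -0.3098 -0.4151 -1.8371]
 [ 0.5192 -0.219   0.1453  0.5893 -0.2639 -2.9635]]
flat top edge(chamfer2) [376.68420752 488.67237297]
flat outer [376.97801426 423.38262017]
bore [376.53321104 340.91519191]
ring [376.33048824 142.54136447]
```

View pics/c7.png

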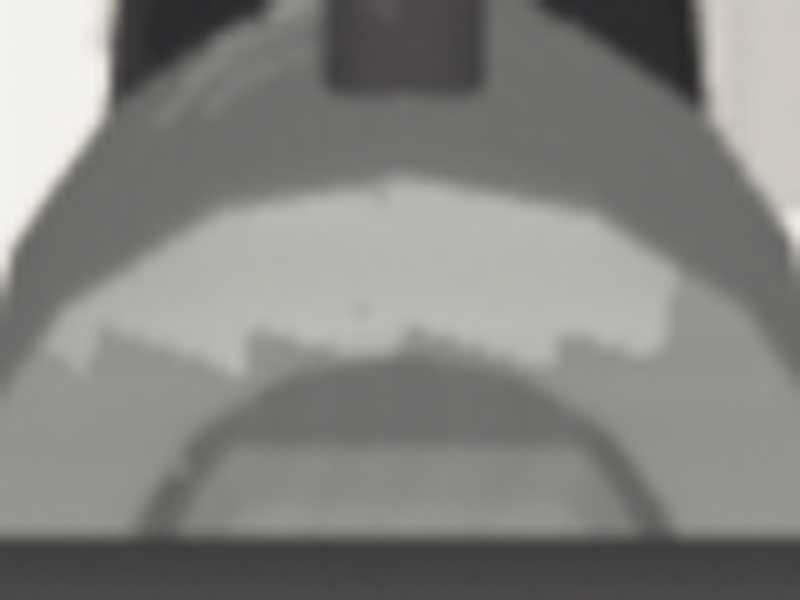

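The flat's edge (row 445) is where my model predicts, but the ring sits about 1 mm off centre or about 2 mm high. I'll feel for it by nudging along the winder's +x, where contact falls on the round back, so nothing turns.

>>> apply_moves(
  commands=[
    [[0.1, 0.02, 0], 0, 1],
    [[0.15, 0.03, 0], 0, 1],
    [[0.2, 0.045, 0], 0, 1],
    [[0.2, 0.045, 0], 0, 1],
    [[0.2, 0.045, 0], 0, 1],
    [[0.2, 0.045, 0], 0, 1],
    [[0.2, 0.045, 0], 0, 1],
  ],
)

```text
clock: 16.62
tool_pos: [0.5211, -0.2185, 0.1452]
orientation: [-180.0, 0.0, 12.7]
force: [-1.6, -0.3, -2.3]
opening: 0.0393
gripper_force: 30.0
```

>>> apply_moves(
  commands=[
    [[0.05, 0.01, 0], 0, 1],
    [[0.1, 0.02, 0], 0, 1],
    [[0.1, 0.02, 0], 0, 1],
    [[0.1, 0.02, 0], 0, 1],
    [[0.1, 0.02, 0], 0, 1],
  ],
)

```text
clock: 17.03
tool_pos: [0.5213, -0.2185, 0.1451]
orientation: [-180.0, 0.1, 12.7]
force: [-4.9, -1.7, 1.1]
opening: 0.0394
gripper_force: 30.0
```

>>> apply_moves(
  commands=[
    [[-0.1, -0.02, 0], 0, 1],
    [[-0.2, -0.04, 0], 0, 1],
    [[-0.26, -0.05, 0.01], 0, 1],
    [[-0.26, -0.05, 0.01], 0, 1],
    [[-0.26, -0.05, 0.01], 0, 1],
    [[-0.26, -0.05, 0.01], 0, 1],
    [[-0.26, -0.05, 0.01], 0, 1],
    [[-0.26, -0.05, 0.01], 0, 1],
    [[-0.26, -0.05, 0.01], 0, 1],
    [[-0.26, -0.05, 0.01], 0, 1],
  ],
)

```text
clock: 17.87
tool_pos: [0.5197, -0.2188, 0.1454]
orientation: [180.0, -0.0, 12.7]
force: [0.5, -0.6, -1.6]
opening: 0.0395
gripper_force: 30.0
```

Run:
```python
from h import *
p=ctrl.snapshot("wrist");save(p,"w8");o=ctrl.get_obs();print(o["clock"],o["tool_pos"],o["orientation"],o["force"],o["moment"],o["qvel"])
g=cv2.imread("pics/w8.png")[255:315,275:355]
cv2.imwrite("pics/c8.png",cv2.resize(g,(800,600),interpolation=cv2.INTER_CUBIC))
```

```text
17.9167 [ 0.51965061 -0.21881565  0.14536724] [ 1.79997938e+02 -4.49638500e-03  1.26776071e+01] [-0.02045129  0.25126358 -1.09660053] [-0.11923603  0.12401528 -0.00737744] [-0.04450048  0.07309998 -0.0501568   0.02910072 -0.01822279 -0.00448024]
```

View pics/c8.png

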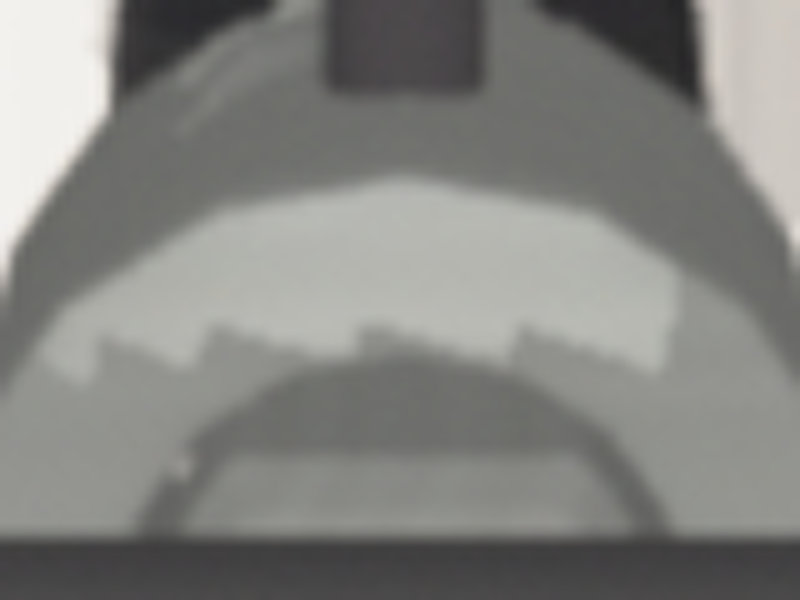

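The flat is square in the bore and the ring is centred. The evidence on height averages about 0.3 mm high, so I'll trim that and hand in.

>>> apply_moves(
  commands=[
    [[0, 0, -0.03], 0, 1],
    [[0, 0, -0.03], 0, 1],
    [[0, 0, -0.03], 0, 1],
    [[0, 0, -0.03], 0, 1],
    [[0, 0, -0.03], 0, 1],
    [[0, 0, -0.03], 0, 1],
  ],
)

```text
clock: 18.42
tool_pos: [0.5196, -0.2188, 0.1451]
orientation: [180.0, 0.0, 12.7]
force: [1.3, 0.3, -1.6]
opening: 0.0392
gripper_force: 30.0
```

```bash
python3 -c "
from plant import ctrl
print(ctrl.close_job())"
```

```text
the job is handed in; nothing more can be done
None
```

I turned the flat to face the winder's front and am holding the larger grey collar still and level on the spindle, its thumbscrew on the flat and pointing forward. Its top is flush as far as I could measure (within about 1 mm), and I handed the job in at 18.4 s, but no verdict came back.

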